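Refit the sprung guide roller of a bench dough sheeter

TASK

Put the washed white guide roller back into the dough sheeter's infeed unit: its brass sprung plunger goes into the socket of the blue cheek and its dark fixed journal snaps down past the orange ramp into the socket of the steel cheek, so that the roller sits level and captive in both sockets. Leave it there, and leave the loaf, jar, scraper and proofing basket where they are.

Things in the scene. Friction and masses are not known exactly. Their poses are not given: they have to be found in the camera images.
- station: Infeed unit of the sheeter, fixed to the bench. Origin: midway between its cheeks at bench height; z up; y runs along the seated roller from the blue cheek (-y) to the steel cheek with the orange ramp (+y). Cheeks 60 mm wide, inner faces at y -74 and +74 mm, a blind socket in each, socket floors at y -80 and +80. Black belt bed between them, top 26 mm up. White bar 62 mm high at x 85 to 125.
- blue_socket (a point): Centre of the mouth of the blue cheek's blind socket: station axes (0, -74, 60) mm. The socket is 6 mm deep, 19 mm wide (x -9.5 to 9.5), from 52.5 to 72 mm above the bench; over it a 5 mm lip, where the cheek ends, flat, 77 mm up.
- ramp_socket (a point): Centre of the mouth of the steel cheek's socket: station axes (0, 74, 60) mm; same socket and lip as the blue one. From the lip's inner edge (y 74, z 77) an orange ramp 19 mm wide rises outwards to y 88, z 102, between flared guides 100 mm high. An end pressed down the ramp is driven towards the blue cheek and springs out into the socket once below the lip.
- roller: Loose white roller, 0.25 to 0.5 kg: drum 40 mm across, 120 mm long. Origin: drum centre; y is its long axis (it may roll about it). At the -y end a brass sprung plunger, 14 mm across, stands out 26 mm; at the +y end a dark steel fixed journal, 14 mm across, stands out 20 mm. Both taper to 8 mm over the last 3 mm. 166 mm over all when free. Starts level in the cradle, axis 48 mm above the bench.
- plunger_tip (a point): Centre of the end face of the brass plunger (moves with the plunger): 86 mm from the roller's centre when free.
- journal_tip (a point): Centre of the end face of the dark fixed journal, 80 mm from the roller's centre.
- plunger (a joint): How far the plunger is pressed in, m: 0 standing out, at most 0.020. It starts to move at 2.5 N and stiffens by 0.25 N per mm; about 0.006 when the roller is seated.
- cradle: Fixed blue plastic cradle holding the roller at the start: plate 110 x 130 mm, 8 mm thick, with two V saddles up to 42 mm high, 14 mm wide, centred 42 mm either side of the middle along the roller, leaving 70 mm free between them. Origin: centre of its underside; y along the roller.
- loaf: Round brown loaf, 144 mm across, 80 mm high, origin at the centre of its underside. To be left alone.
- jar: Amber glass jar, 72 mm across, 110 mm high, origin at the centre of its underside. To be left alone.
- scraper: Steel bench scraper with dark wooden grip, 92 x 130 mm, 20 mm high, lying flat, origin under its blade's centre. To be left alone.
- basket: Straw-coloured round proofing basket, 150 mm across, 70 mm high, origin at the centre of its underside. To be left alone.
Mind the look-alikes: they are no part of the job. Several things have the shape of the roller; the one meant has the colours described above.

How it is judged (in metres and radians):
At the end, for the whole second after the job is handed in: Plunger tip at least 2.5 mm inside the blue cheek's socket, journal tip at least 2.5 mm inside the steel cheek's, each within 5 mm sideways and 6.5 mm in height of the sockets' centre line (60 mm up); roller at rest; loaf, jar, scraper and basket within 30 mm of their starts (x of plunger_tip in the frame of station between -0.005 and 0.005 m and z of plunger_tip in the frame of station between 0.0535 and 0.0665 m and y of plunger_tip in the frame of station below -0.0765 m and x of journal_tip in the frame of station between -0.005 and 0.005 m and z of journal_tip in the frame of station between 0.0535 and 0.0665 m and y of journal_tip in the frame of station above 0.0765 m and linear speed of roller below 0.02 m/s and distance of each of loaf, jar, scraper, basket from where it was at the start of the episode below 0.03 m); the robot touches nothing.
It fails at once if the loaf is moved more than 30 mm from its place (distance of loaf from where it was at the start of the episode above 0.03 m).
It fails at once if the jar is moved more than 30 mm from its place (distance of jar from where it was at the start of the episode above 0.03 m).
It fails at once if the scraper is moved more than 30 mm from its place (distance of scraper from where it was at the start of the episode above 0.03 m).
It fails at once if the basket is moved more than 30 mm from its place (distance of basket from where it was at the start of the episode above 0.03 m).
It also fails if it takes over 58 s, if anything falls off the work surface, if the arm or the gripper's body presses on something with over 40 N, if the wrist force passes 120 N, or if a joint passes its speed limit or range.

ROBOT

A 7-joint arm with a two-finger parallel gripper is mounted at the origin on the work surface. World frame = base frame: x ahead of the robot, y to its left, z up, the work surface at z = 0. Lengths are in mm, angles in rad, forces in N, time in s.
With the tool pointing down it reaches from about 425 to 800 mm from the base axis. Payload 8.3 kg.
Tool frame: the origin (TCP) lies on the centre line of the jaws, within the pads' length; the fingertips stand 14 mm ahead of it and the grasp point (between the pads) lies 5 mm behind it (manip.tip_extent is the distance from the TCP to the fingertips, in mm); z points along the fingers, x is the direction in which the jaws open and shut, and the axes are right-handed (so a half turn about z gives the same grasp; the last joint's range is limited). The gripper opens to 85 mm and grips with 20 to 120 N. Pads are 22 mm wide; open, the fingers measure 114 mm over their backs; the gripper's body (76 mm by 85 mm) begins 54 mm behind the grasp point. The pads swing forward as they close: fully open they stand 13 mm farther back than shut.
Start: joints at [-1.243, 0.383, 0.016, 1.37, -0.006, 1.388, -0.046], TCP at [238.029, 577.881, 245.279] pointing down, gripper open.
Joint ranges: [-2.95, 2.95], [-0.25, 2.06], [-1.52, 1.56], [0.18, 2.33], [-1.44, 4.58], [0.02, 2.06], [-3.01, 3.01]. Speed limits (rad/s): [2.39, 2.39, 3.01, 3.01, 3.14, 3.14, 3.14].

INTERFACE

Orientations are given as a rotation vector (axis times angle).
In Python, from rig import manip gives the robot as it stands. The module is installed in compiled form; this text tells all that it offers.
- The arm moves only by the tool carry_out, never from a script. Its argument "commands" is a list of rows, each a list of 7 numbers: the shift along the tool's x, y, z in m, then the turn, a rotation vector about the tool's x, y, z in rad, then the closure, from -1 (fully open) to 1 (shut). In form: [[tx, ty, tz, ax, ay, az, claw], ...]. A call has 1 to 8 rows; each row shifts and turns the pose as measured when the row begins, along the tool's axes as they then stand; what a row does not reach is not made up. A row lasts 1/8 s, in which the tool goes at most 62.5 mm and 10.7 degrees, less where a joint would pass 70% of its speed; a pose out of reach is approached as far as the arm can. A call is refused whole if a number of a shift passes 0.0625 or a number of a turn 0.188, either way. A call with a gripper value outside its range is refused whole. The fingers move at their own pace and stop on an object; "newtons" is the grip in N (left out, the last holds). Time passes only in rows, so rows that do not move let the fingers close. It gives the time, the measured TCP pose, the force and the opening at its end, in the units of the state.
- manip.observe(): the state, without advancing time (a new reading comes with each control period).
- manip.read_camera(name): name is "scene" or "top" or "wrist"; returns the picture (384x512x3 uint8, red, green, blue); there is no depth.
- manip.get_calibration(name): a dict with "camera_matrix" (3x3 intrinsics, pixels), "position" and "orientation" of the camera in the world. Camera axes: x right, y up, looking along -z (the intrinsics and any distortion apply to the point x, -y, -z); pixel columns grow to the right and rows downward; lengths in mm; the calibration is good to about 2 mm. A picture is of the moment at which its call begins: read the wrist's pose just before it. get_calibration takes no time and is no camera call; for the wrist camera it gives the pose at the moment of the call.
- manip.job_done(): hands the job in, once; it reports no verdict.
The state is a dict: "t": time; "q": joint angles; "joint_velocities": joint speeds; "joint_torque": joint torques, N m; "position": TCP position; "eef_rot": TCP orientation; "wrist_force": force on the tool from outside, world axes, zero at the start; "torque": the same for the moment, N m; "width": finger opening in mm.
Only numpy, scipy, OpenCV 4.12 (cv2) and the standard library are available. Lean on these libraries where they do the work, as an engineer would, in place of code of your own. Each camera call takes 0.05 s, during which the arm holds its last target.

## Working session

There is one attempt and no reset: what is moved stays moved. The work goes in short steps, Python scripts to look and compute and a tool call to move; the robot and the scene stay as the last step left them, time stands still between calls to the robot, and variables do not carry over. Pictures are saved under pics/ and viewed, and the job is handed in when it is done.

Besides the shell and the picture viewer there is one more tool, called after ">>>" by a JSON object that holds its "name" and its "arguments". carry_out: Moves the arm, as the interface text tells. Its arguments: {"type":"object","properties":{"commands":{"type":"array"},"newtons":{"type":"number"}},"required":["commands"]}

```bash
mkdir -p pics; python3 - <<'E'
from rig import manip
import cv2
s=manip.observe();print(s)
for n in("scene","top"):
    cv2.imwrite(f"pics/{n}0.png",manip.read_camera(n)[:,:,::-1]);print(n,manip.get_calibration(n))
print(manip.get_calibration("wrist"))
E
```

```text
{'t': 0.0, 'q': array([-1.24292948,  0.38423917,  0.01636884,  1.37120173, -0.0063139 ,
        1.38821789, -0.04650603]), 'joint_velocities': array([ 0.00063595, -0.00073698, -0.00018756, -0.00111776,  0.00161552,
       -0.00124653,  0.00028971]), 'joint_torque': array([ 6.40173366e-04, -6.27597213e+01,  8.44492950e-01, -3.71814394e+01,
        1.63963245e-02,  1.41023312e-02, -3.76838409e-05]), 'position': array([237.83032707, 577.43762254, 244.25664117]), 'eef_rot': array([ 2.60944997,  1.74734038, -0.0026119 ]), 'wrist_force': array([ 0.08646591,  0.33892266, -0.15161583]), 'torque': array([-0.03549858,  0.00783425,  0.02112193]), 'width': 85.35568542156943}
scene {'camera_matrix': array([[390.89356216,   0.        , 258.8398972 ],
       [  0.        , 390.89356216, 202.48112519],
       [  0.        ,   0.        ,   1.        ]]), 'position': array([1275.04028126,  760.59653893,  941.44438023]), 'orientation': array([0.43071074, 1.02185123, 2.19390499])}
top {'camera_matrix': array([[353.42615904,   0.        , 255.54224354],
       [  0.        , 353.42615904, 182.03954654],
       [  0.        ,   0.        ,   1.        ]]), 'position': array([ 412.75585422,  -10.4703784 , 1064.31236102]), 'orientation': array([ 0.08584721, -0.07406125, -1.57921989])}
{'camera_matrix': array([[293.65800553,   0.        , 258.64609096],
       [  0.        , 293.65800553, 192.34762527],
       [  0.        ,   0.        ,   1.        ]]), 'position': array([162.78220216, 608.50774229, 373.48895278]), 'orientation': array([-0.28474881, -0.18767787,  1.16970712])}
```

View pics/scene0.png

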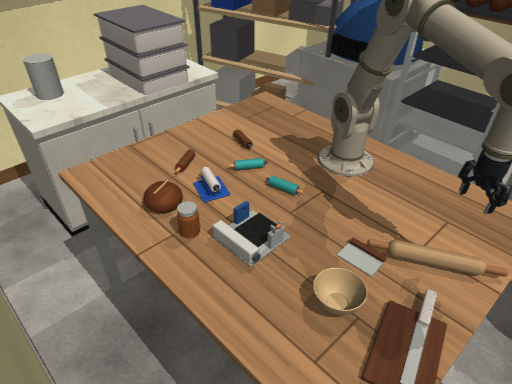

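View pics/top0.png

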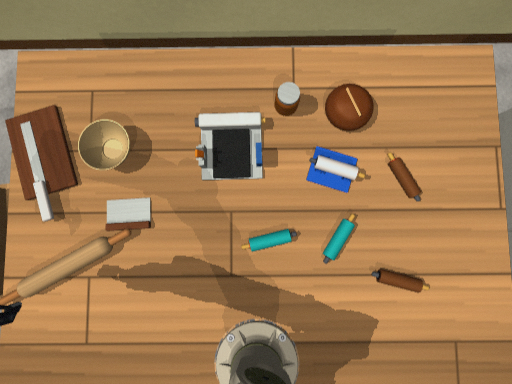

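```bash
python3 - <<'E'
import cv2
t=cv2.imread("pics/top0.png")
cv2.imwrite("pics/c1.png",cv2.resize(t[100:195,180:380],None,fx=4,fy=4,interpolation=cv2.INTER_CUBIC))
t=cv2.imread("pics/scene0.png")
cv2.imwrite("pics/c2.png",cv2.resize(t[150:270,170:300],None,fx=5,fy=5,interpolation=cv2.INTER_CUBIC))
E
```

```text
(no output)
```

View pics/c1.png

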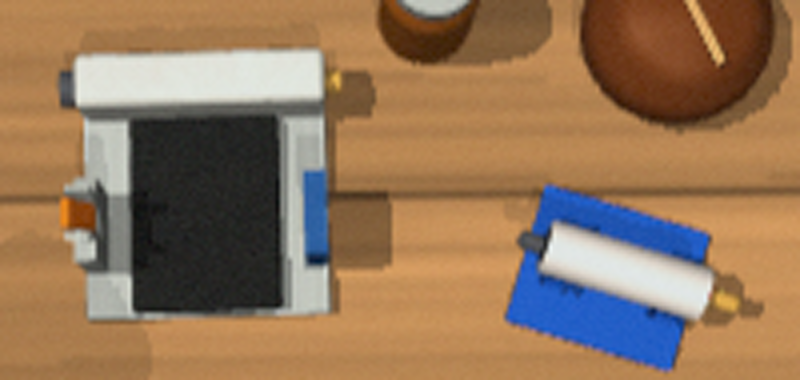

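View pics/c2.png

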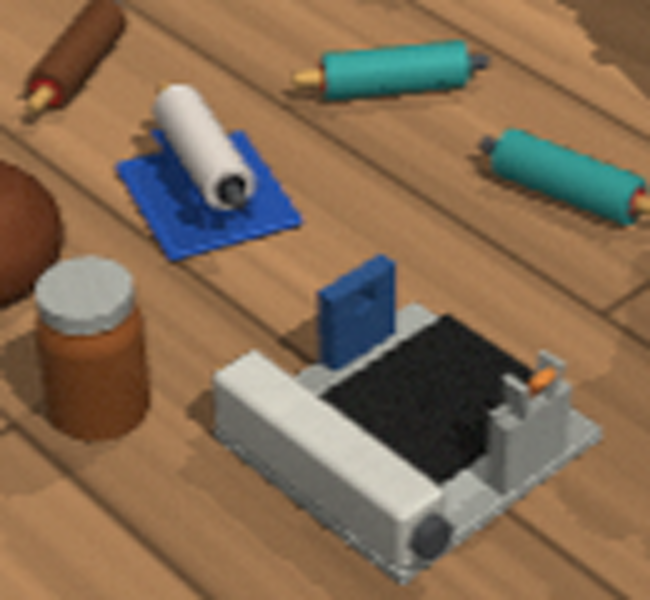

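The candidates by top-view pixel are:
- white roller in the blue cradle (335,168)
- teal rollers (270,240) and (340,238)
- brown rollers (404,178) and (400,280)
- the station's own white bar (229,120)

Only the one at (335,168) is white with a brass plunger (361,175) and a dark journal (312,160), and the crop confirms it. Next I'll measure it.

```bash
cat > h.py <<'E'
import numpy as np, cv2
from scipy.spatial.transform import Rotation as R
def ray(cal,uv):
    uv=np.atleast_2d(uv).astype(float);K=cal["camera_matrix"]
    d=np.c_[(uv[:,0]-K[0,2])/K[0,0],-(uv[:,1]-K[1,2])/K[1,1],-np.ones(len(uv))]
    return np.array(cal["position"]),R.from_rotvec(cal["orientation"]).apply(d)
def plane(cal,uv,z):
    p,d=ray(cal,uv); return p+d*((z-p[2])/d[:,2])[:,None]
def proj(cal,X):
    K=cal["camera_matrix"];c=R.from_rotvec(cal["orientation"]).inv().apply(np.atleast_2d(X)-cal["position"])
    return np.c_[K[0,2]+K[0,0]*c[:,0]/-c[:,2],K[1,2]-K[1,1]*c[:,1]/-c[:,2]]
def mask(img,lo,hi,box=None):
    h=cv2.cvtColor(img,cv2.COLOR_BGR2HSV);m=cv2.inRange(h,lo,hi)
    if box:
        k=np.zeros_like(m);x0,y0,x1,y1=box;k[y0:y1,x0:x1]=255;m&=k
    return m
def big(m):
    n,l,s,c=cv2.connectedComponentsWithStats(m);i=1+np.argmax(s[1:,4]);mm=(l==i).astype(np.uint8)
    cs=cv2.findContours(mm,0,1)[0];return s[i,4],c[i],cv2.minAreaRect(max(cs,key=cv2.contourArea)),mm
E
python3 - <<'E'
from h import *
from rig import manip
cal=manip.get_calibration("top");t=cv2.imread("pics/top0.png")
def rep(n,m,z):
    a,c,r,_=big(m);print(n,a,c.round(1),plane(cal,[c],z)[0].round(1),[np.round(x,1) for x in r]);print(plane(cal,cv2.boxPoints(r),z).round(0).tolist())
rep("white",mask(t,(0,0,140),(179,50,255),(300,140,370,190)),50)
rep("brass",mask(t,(15,120,100),(30,255,255),(356,165,372,182)),48)
rep("dark",mask(t,(0,0,0),(179,90,120),(306,155,320,166)),48)
rep("orange",mask(t,(5,180,130),(14,255,255),(190,140,212,170)),90)
rep("belt",mask(t,(0,0,0),(179,80,60),(205,122,260,185)),26)
rep("bluecheek",mask(t,(100,120,60),(130,255,255),(250,135,270,170)),77)
rep("plate",mask(t,(100,120,60),(130,255,255),(300,140,370,195)),8)
E
```

```text
white 534 [336.3 167.4] [ 556.5 -237.4   50. ] [array([336.5, 167.4]), array([42.3, 12.8]), np.float64(17.9)]
[[558.0, -174.0, 50.0], [594.0, -187.0, 50.0], [554.0, -302.0, 50.0], [519.0, -289.0, 50.0]]
brass 240 [364.3 173.2] [ 538.8 -317.9   48. ] [array([363.5, 173. ]), array([16., 15.]), np.float64(90.0)]
[[563.0, -295.0, 48.0], [563.0, -338.0, 48.0], [516.0, -336.0, 48.0], [517.0, -293.0, 48.0]]
dark 33 [313.3 160.2] [ 578.6 -171.8   48. ] [array([313.5, 160.5]), array([7., 7.]), np.float64(90.0)]
[[588.0, -162.0, 48.0], [588.0, -183.0, 48.0], [567.0, -182.0, 48.0], [567.0, -162.0, 48.0]]
orange 27 [199.  152.9] [595.9 153.9  90. ] [array([199.5, 153. ]), array([5., 6.]), np.float64(0.0)]
[[587.0, 159.0, 90.0], [604.0, 159.0, 90.0], [604.0, 145.0, 90.0], [587.0, 145.0, 90.0]]
belt 1781 [231.  153.1] [606.2  69.2  26. ] [array([231.5, 153. ]), array([48., 37.]), np.float64(90.0)]
[[680.0, 123.0, 26.0], [679.0, 12.0, 26.0], [534.0, 13.0, 26.0], [535.0, 123.0, 26.0]]
bluecheek 126 [258.5 153.9] [593.5 -12.7  77. ] [array([258.5, 154. ]), array([22.,  5.]), np.float64(90.0)]
[[625.0, -6.0, 77.0], [625.0, -20.0, 77.0], [562.0, -19.0, 77.0], [562.0, -5.0, 77.0]]
plate 598 [327.9 178.9] [ 527.8 -220.4    8. ] [array([329.1, 177.4]), array([43.3, 18.3]), np.float64(18.4)]
[[528.0, -153.0, 8.0], [580.0, -172.0, 8.0], [537.0, -294.0, 8.0], [485.0, -275.0, 8.0]]
```

```bash
cat > plan.py <<'E'
from h import *
from rig import manip
def rows(P,az,n,rot=None):
    "print n rows from the present pose to TCP P, tool down with tool x at azimuth az (deg), or to Rotation rot"
    s=manip.observe();p=np.array(s["position"]);Rc=R.from_rotvec(s["eef_rot"])
    Rt=rot or R.from_euler("z",az,degrees=True)*R.from_euler("x",180,degrees=True)
    w=(Rc.inv()*Rt).as_rotvec();d=(np.array(P)-p)/n
    for k in range(n):
        Rk=Rc*R.from_rotvec(w*k/n);print([float(v) for v in np.r_[Rk.inv().apply(d)/1000,w/n].round(4)])
E
python3 -c "
from plan import *
rows([590,20,230],0,12)"
```

```text
[-0.0318, 0.0448, 0.0013, 0.0001, 0.0001, 0.0983]
[-0.0272, 0.0477, 0.0012, 0.0001, 0.0001, 0.0983]
[-0.0224, 0.0502, 0.0012, 0.0001, 0.0001, 0.0983]
[-0.0174, 0.0521, 0.0012, 0.0001, 0.0001, 0.0983]
[-0.0122, 0.0536, 0.0012, 0.0001, 0.0001, 0.0983]
[-0.0069, 0.0545, 0.0012, 0.0001, 0.0001, 0.0983]
[-0.0015, 0.0549, 0.0012, 0.0001, 0.0001, 0.0983]
[0.0039, 0.0548, 0.0012, 0.0001, 0.0001, 0.0983]
[0.0093, 0.0542, 0.0012, 0.0001, 0.0001, 0.0983]
[0.0146, 0.053, 0.0012, 0.0001, 0.0001, 0.0983]
[0.0197, 0.0513, 0.0012, 0.0001, 0.0001, 0.0983]
[0.0246, 0.0491, 0.0012, 0.0001, 0.0001, 0.0983]
```

>>> {"name": "carry_out", "arguments": {"commands": [[-0.032, 0.045, 0, 0, 0, 0.098, -1], [-0.027, 0.048, 0, 0, 0, 0.098, -1], [-0.022, 0.05, 0, 0, 0, 0.098, -1], [-0.017, 0.052, 0, 0, 0, 0.098, -1], [-0.012, 0.054, 0, 0, 0, 0.098, -1], [-0.007, 0.0545, 0, 0, 0, 0.098, -1], [-0.0015, 0.055, 0, 0, 0, 0.098, -1], [0.004, 0.055, 0, 0, 0, 0.098, -1]]}}

```text
t: 1.1
position: [473.1, 196.2, 240.6]
eef_rot: [3.081, 0.595, -0.011]
wrist_force: [1.8, 0.6, 0.0]
width: 85.3
```

```bash
python3 -c "
from plan import *
rows([590,20,230],0,6)"
```

```text
[0.0072, 0.0345, 0.0018, 0.0006, 0.0012, 0.0636]
[0.0093, 0.034, 0.0018, 0.0006, 0.0012, 0.0636]
[0.0115, 0.0333, 0.0018, 0.0006, 0.0012, 0.0636]
[0.0136, 0.0325, 0.0018, 0.0006, 0.0012, 0.0636]
[0.0156, 0.0316, 0.0018, 0.0006, 0.0012, 0.0636]
[0.0176, 0.0305, 0.0018, 0.0006, 0.0012, 0.0636]
```

>>> {"name": "carry_out", "arguments": {"commands": [[0.007, 0.0345, 0.002, 0, 0, 0.064, -1], [0.009, 0.034, 0.002, 0, 0, 0.064, -1], [0.0115, 0.033, 0.002, 0, 0, 0.064, -1], [0.0135, 0.0325, 0.002, 0, 0, 0.064, -1], [0.0155, 0.0315, 0.002, 0, 0, 0.064, -1], [0.0175, 0.0305, 0.002, 0, 0, 0.064, -1], [0, 0, 0, 0, 0, 0, -1], [0, 0, 0, 0, 0, 0, -1]]}}

```text
t: 2.1
position: [590.0, 7.4, 225.5]
eef_rot: [3.134, -0.038, -0.017]
wrist_force: [-0.3, 0.4, 0.2]
width: 85.1
```

```bash
cat > snap.py <<'E'
import sys,json
from plan import *
n=sys.argv[1]
s=manip.observe();cal=manip.get_calibration("wrist");im=manip.read_camera("wrist")[:,:,::-1]
cv2.imwrite(f"pics/{n}.png",im);json.dump({k:np.array(v).tolist() for k,v in cal.items()},open(f"pics/{n}.json","w"))
print(s["t"],s["position"].round(1),s["eef_rot"].round(4),cal["position"].round(1))
E
python3 snap.py w1
```

```text
2.1 [590.    7.4 225.5] [ 3.1336 -0.0382 -0.0172] [593.3  89.4 354. ]
```

View pics/w1.png

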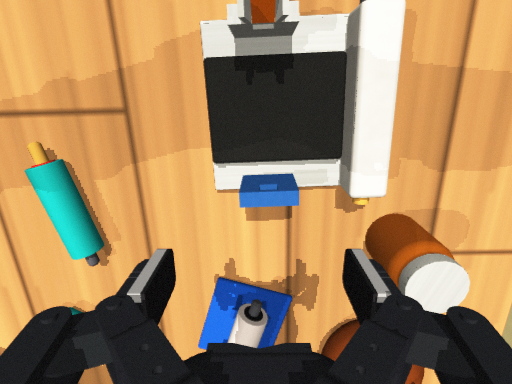

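```bash
python3 - <<'E'
import cv2
t=cv2.imread("pics/w1.png")
a=cv2.resize(t[160:215,225:315],None,fx=8,fy=8,interpolation=cv2.INTER_NEAREST)
b=cv2.resize(t[0:65,220:310],None,fx=8,fy=8,interpolation=cv2.INTER_NEAREST)
cv2.imwrite("pics/c3.png",a);cv2.imwrite("pics/c4.png",b)
E
```

```text
(no output)
```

View pics/c3.png

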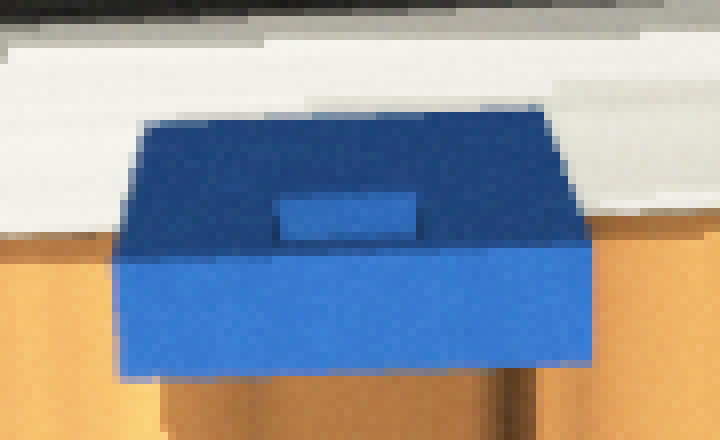

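View pics/c4.png

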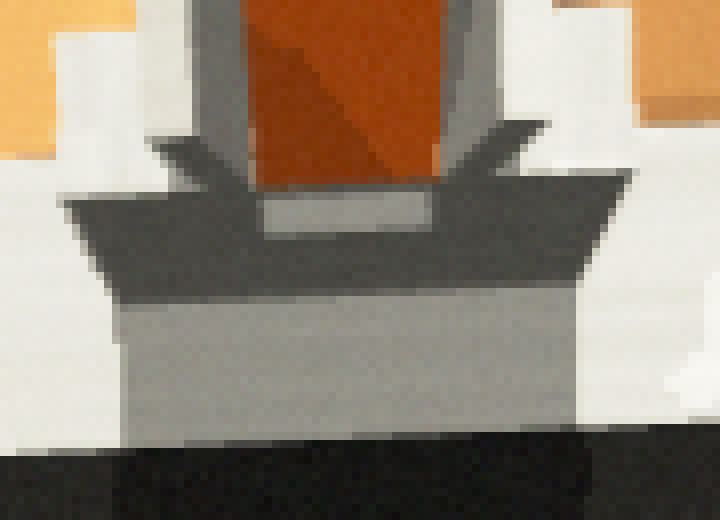

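```bash
cat > st.py <<'E'
from h import *
import json
cal=json.load(open("pics/w1.json"))
f=lambda x,y,ox,oy:[x/8+ox-.5,y/8+oy-.5]
B=plane(cal,[f(112,257,225,160),f(591,245,225,160)],77)
S=plane(cal,[f(65,201,220,0),f(632,173,220,0)],77)
O=plane(cal,[f(257,190,220,0),f(435,182,220,0)],77)
print(B,S,O,np.linalg.norm(B[1]-B[0]),np.linalg.norm(S[1]-S[0]))
b=B.mean(0);s=S.mean(0);o=O.mean(0);c=(b+s)/2;v=s-b
print(b,s,o,"centre",c,"len",np.linalg.norm(v),"yaw",np.degrees(np.arctan2(-v[0],v[1])),[np.degrees(np.arctan2((E[1]-E[0])[1],(E[1]-E[0])[0])) for E in(B,S)])
E
python3 st.py
```

```text
Traceback (most recent call last):
  File "st.py", line 5, in <module>
    B=plane(cal,[f(112,257,225,160),f(591,245,225,160)],77)
  File "h.py", line 8, in plane
    p,d=ray(cal,uv); return p+d*((z-p[2])/d[:,2])[:,None]
        ~~~^^^^^^^^
  File "h.py", line 5, in ray
    d=np.c_[(uv[:,0]-K[0,2])/K[0,0],-(uv[:,1]-K[1,2])/K[1,1],-np.ones(len(uv))]
                     ~^^^^^
TypeError: list indices must be integers or slices, not tuple
```

```bash
sed -i 's/cal=json.load(open("pics\/w1.json"))/cal={k:np.array(v) for k,v in json.load(open("pics\/w1.json")).items()}/' st.py;python3 st.py
python3 -c "
from plan import *
rows([541,-270,190],-18.7,6)"
```

```text
[[567.91526631  -4.11012048  77.        ]
 [627.48011193  -3.77578735  77.        ]] [[565.70257266 143.20341025  77.        ]
 [624.72810604 144.2088294   77.        ]] [[585.76984944 143.68472317  77.        ]
 [604.29672325 143.92760768  77.        ]] 59.565783899114976 59.03409572738422
[597.69768912  -3.94295391  77.        ] [595.21533935 143.70611982  77.        ] [595.03328634 143.80616542  77.        ] centre [596.45651424  69.88158295  77.        ] len 147.66993951412059 yaw 0.9631944374501179 [np.float64(0.32159364630407095), np.float64(0.9758607869123013)]
[-0.007, 0.0463, 0.0064, 0.0016, 0.0016, 0.0503]
[-0.0046, 0.0466, 0.0063, 0.0016, 0.0016, 0.0503]
[-0.0023, 0.0468, 0.0062, 0.0016, 0.0016, 0.0503]
[0.0001, 0.0469, 0.0061, 0.0016, 0.0016, 0.0503]
[0.0024, 0.0468, 0.0061, 0.0016, 0.0016, 0.0503]
[0.0048, 0.0467, 0.006, 0.0016, 0.0016, 0.0503]
```

>>> {"name": "carry_out", "arguments": {"commands": [[-0.007, 0.038, 0.005, 0.0015, 0.0015, 0.05, -1], [-0.0045, 0.038, 0.005, 0.0015, 0.0015, 0.05, -1], [-0.002, 0.038, 0.005, 0.0015, 0.0015, 0.05, -1], [0.0015, 0.038, 0.005, 0.0015, 0.0015, 0.05, -1], [0.004, 0.038, 0.005, 0.0015, 0.0015, 0.05, -1], [0.007, 0.038, 0.005, 0.0015, 0.0015, 0.05, -1], [0, 0, 0, 0, 0, 0, -1], [0, 0, 0, 0, 0, 0, -1]]}}

```text
t: 3.15
position: [555.1, -213.5, 195.7]
eef_rot: [-3.097, 0.488, -0.0]
wrist_force: [0.9, 0.6, 0.5]
width: 85.3
```

```bash
python3 snap.py w2
```

```text
3.15 [ 555.1 -213.5  195.7] [-3.0971e+00  4.8760e-01 -1.0000e-04] [ 579.7 -137.2  325.3]
```

View pics/w2.png

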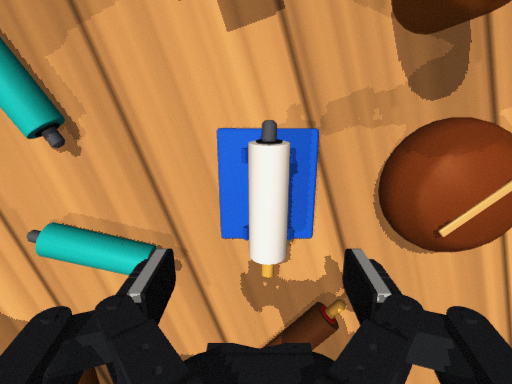

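```bash
cat > rl.py <<'E'
from h import *
import json
cal={k:np.array(v) for k,v in json.load(open("pics/w2.json")).items()}
t=cv2.imread("pics/w2.png")
a,c,r,m=big(mask(t,(0,0,150),(179,60,255),(240,130,300,270)))
print(a,c,r)
ys,xs=np.nonzero(m)
rowsd=[(y,xs[ys==y].min(),xs[ys==y].max()) for y in range(ys.min(),ys.max()+1)]
for q in rowsd[::12]+rowsd[-3:]: print(q)
mid=np.array([((q[1]+q[2])/2,q[0]) for q in rowsd[8:-10]])
P=plane(cal,mid,48);d=P[-1]-P[0]
k=np.polyfit(P[:,1],P[:,0],1);print("axis x=%.4f y + %.1f yaw %.2f"%(k[0],k[1],-np.degrees(np.arctan(k[0]))))
cv2.imwrite("pics/c5.png",cv2.resize(t[110:290,220:320],None,fx=4,fy=4,interpolation=cv2.INTER_NEAREST)[:,:])
E
python3 rl.py; python3 -c "
import cv2
t=cv2.imread('pics/w2.png');a=cv2.resize(t[110:150,240:300],None,fx=8,fy=8,interpolation=0);b=cv2.resize(t[250:285,240:300],None,fx=8,fy=8,interpolation=0)
cv2.imwrite('pics/c5.png',cv2.vconcat([a,b]))"
```

```text
4508 [267.51308784 201.14529725] ((268.0, 202.5), (123.0, 40.0), 90.0)
(141, np.int64(252), np.int64(285))
(153, np.int64(249), np.int64(288))
(165, np.int64(249), np.int64(288))
(177, np.int64(249), np.int64(287))
(189, np.int64(249), np.int64(286))
(201, np.int64(249), np.int64(286))
(213, np.int64(249), np.int64(285))
(225, np.int64(249), np.int64(285))
(237, np.int64(249), np.int64(284))
(249, np.int64(249), np.int64(284))
(261, np.int64(255), np.int64(281))
(262, np.int64(257), np.int64(278))
(263, np.int64(260), np.int64(276))
(264, np.int64(267), np.int64(269))
axis x=0.3354 y + 636.1 yaw -18.54
```

View pics/c5.png

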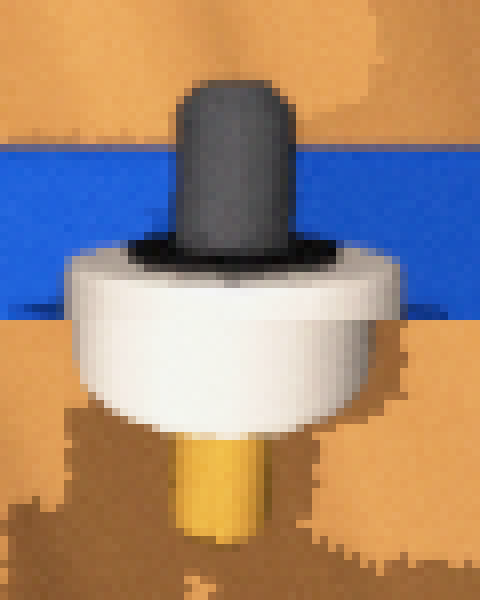

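```bash
python3 - <<'E'
from h import *
import json
cal={k:np.array(v) for k,v in json.load(open("pics/w2.json")).items()}
J=plane(cal,[[269,119.7]],48)[0];P=plane(cal,[[267.3,277.6]],51)[0]
D1=plane(cal,[[268,264]],55)[0];
print(J,P,np.linalg.norm((J-P)[:2]),np.degrees(np.arctan2(-(J-P)[0],(J-P)[1])))
u=np.array([.318,.948]);print("centre from J",J[:2]-80*u,"from P",P[:2]+86*u)
E
python3 -c "
from plan import *
print(manip.observe()['position'])"
```

```text
[ 582.39911024 -159.4070032    48.        ] [ 531.07355554 -317.9513073    51.        ] 166.64515873106802 -17.938325355226688
centre from J [ 556.95911024 -235.2470032 ] from P [ 558.42155554 -236.4233073 ]
[ 554.9366834  -213.77149935  195.80250669]
```

```bash
python3 -c "
from plan import *
rows([557,-236,85],-18.3,4)"
```

```text
[0.0022, 0.0053, 0.0277, -0.0015, 0.0002, 0.0017]
[0.0022, 0.0052, 0.0277, -0.0015, 0.0002, 0.0017]
[0.0022, 0.0052, 0.0277, -0.0015, 0.0002, 0.0017]
[0.0022, 0.0052, 0.0277, -0.0015, 0.0002, 0.0017]
```

>>> {"name": "carry_out", "arguments": {"commands": [[0.002, 0.005, 0.028, -0.0015, 0, 0.002, -1], [0.002, 0.005, 0.028, -0.0015, 0, 0.002, -1], [0.002, 0.005, 0.028, -0.0015, 0, 0.002, -1], [0.002, 0.005, 0.028, -0.0015, 0, 0.002, -1], [0, 0, 0, 0, 0, 0, -1]]}}

```text
t: 3.82
position: [560.7, -225.7, 82.1]
eef_rot: [-3.101, 0.477, -0.004]
wrist_force: [-0.7, 0.1, -0.6]
width: 85.6
```

```bash
python3 -c "
from plan import *
print(manip.observe()['position'])
rows([557,-236,43],-18.3,2)"
```

```text
[ 560.67948751 -225.71630179   82.11865873]
[-0.0002, 0.0055, 0.0195, -0.0022, -0.0008, 0.0071]
[-0.0002, 0.0055, 0.0195, -0.0022, -0.0008, 0.0071]
```

>>> {"name": "carry_out", "arguments": {"commands": [[0, 0.006, 0.019, -0.002, -0.001, 0.007, -1], [0, 0.006, 0.019, -0.002, -0.001, 0.007, -1], [0, 0, 0, 0, 0, 0, -1]]}}

```text
t: 4.2
position: [558.9, -236.1, 44.1]
eef_rot: [-3.101, 0.495, -0.004]
wrist_force: [-0.1, -0.2, -0.5]
width: 85.3
```

```bash
python3 -c "
from plan import *
print(manip.observe()['position'])
rows([557,-236,43],-18.3,1)"
```

```text
[ 558.86136291 -236.06431614   44.06934089]
[-0.0018, 0.0005, 0.0011, -0.0013, -0.0025, 0.0026]
```

>>> {"name": "carry_out", "arguments": {"commands": [[-0.002, 0, 0.001, -0.001, -0.0025, 0.003, -1], [0, 0, 0, 0, 0, 0, 1], [0, 0, 0, 0, 0, 0, 1], [0, 0, 0, 0, 0, 0, 1], [0, 0, 0, 0, 0, 0, 1], [0, 0, 0, 0, 0, 0, 1]], "newtons": 60}}

```text
t: 4.95
position: [557.7, -235.7, 44.9]
eef_rot: [-3.101, 0.5, -0.003]
wrist_force: [0.5, -0.4, -1.3]
width: 38.2
```

>>> {"name": "carry_out", "arguments": {"commands": [[0, 0, -0.03, 0, 0, 0, 1], [0, 0, -0.04, 0, 0, 0, 1], [0, 0, -0.04, 0, 0, 0, 1], [0, 0, -0.04, 0, 0, 0, 1], [0, 0, 0, 0, 0, 0, 1], [0, 0, 0, 0, 0, 0, 1]]}}

```text
t: 5.7
position: [555.2, -233.9, 194.6]
eef_rot: [-3.1, 0.5, 0.01]
wrist_force: [0.6, -0.3, -3.9]
width: 38.2
```

```bash
python3 snap.py w3
```

```text
5.7 [ 555.2 -233.9  194.6] [-3.0997  0.4998  0.0097] [ 581.3 -157.3  323.8]
```

View pics/w3.png

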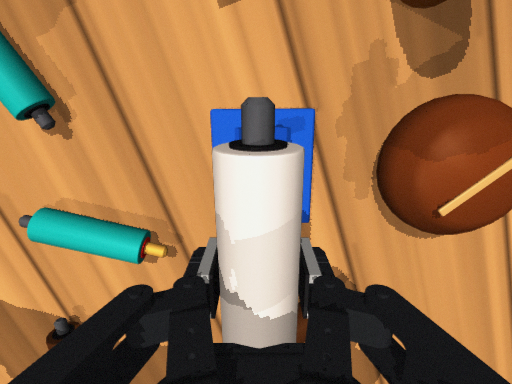

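```bash
cat > held.py <<'E'
import sys,json
from h import *
# usage: held.py name  tcp(3) rotvec(3)
n=sys.argv[1];cal={k:np.array(v) for k,v in json.load(open(f"pics/{n}.json")).items()}
v=np.array(list(map(float,sys.argv[2:8])));T=R.from_rotvec(v[3:])
for zc in (-5,-3,-7):
  for pitch in(-2,0,2):
    e=R.from_euler("x",pitch,degrees=True).apply(np.array([[0,-80,-4],[0,-77,-7],[0,-60,-20],[0,-60,7],[20,-60,0],[-20,-60,0],[20,0,0],[-20,0,0]]))+[0,0,zc]
    print(zc,pitch,proj(cal,v[:3]+T.apply(e)).round(1).tolist())
E
python3 held.py w3 555.2 -233.9 194.6 -3.0997 .4998 .0097
python3 -c "
import cv2
t=cv2.imread('pics/w3.png');cv2.imwrite('pics/c6.png',cv2.resize(t[90:170,205:315],None,fx=7,fy=7,interpolation=0))"
```

```text
-5 -2 [[258.8, 97.0], [258.8, 104.8], [258.8, 153.3], [258.7, 144.0], [305.2, 146.1], [212.3, 146.1], [299.7, 269.4], [217.8, 269.4]]
-5 0 [[258.8, 97.3], [258.8, 105.6], [258.8, 156.2], [258.7, 144.2], [306.0, 146.8], [211.5, 146.8], [299.7, 269.4], [217.8, 269.4]]
-5 2 [[258.8, 97.9], [258.8, 106.7], [258.8, 159.5], [258.7, 144.5], [306.7, 147.7], [210.8, 147.8], [299.7, 269.4], [217.8, 269.4]]
-3 -2 [[258.8, 96.9], [258.8, 104.6], [258.8, 152.3], [258.7, 143.3], [304.5, 145.3], [213.0, 145.3], [299.2, 267.1], [218.3, 267.2]]
-3 0 [[258.8, 97.2], [258.8, 105.4], [258.8, 155.1], [258.7, 143.4], [305.3, 146.0], [212.2, 146.0], [299.2, 267.1], [218.3, 267.2]]
-3 2 [[258.8, 97.8], [258.8, 106.4], [258.8, 158.3], [258.7, 143.7], [306.0, 146.9], [211.5, 146.9], [299.2, 267.1], [218.3, 267.2]]
-7 -2 [[258.8, 97.0], [258.8, 105.0], [258.8, 154.4], [258.7, 144.8], [305.9, 146.9], [211.6, 146.9], [300.3, 271.8], [217.2, 271.8]]
-7 0 [[258.8, 97.3], [258.8, 105.8], [258.8, 157.4], [258.7, 144.9], [306.7, 147.6], [210.8, 147.6], [300.3, 271.8], [217.2, 271.8]]
-7 2 [[258.8, 97.9], [258.8, 106.9], [258.8, 160.7], [258.8, 145.2], [307.5, 148.6], [210.0, 148.6], [300.3, 271.8], [217.2, 271.8]]
```

View pics/c6.png

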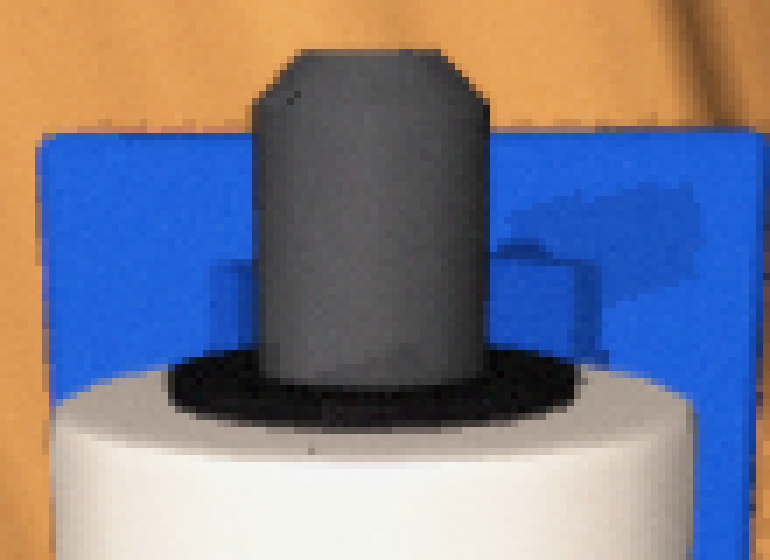

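```bash
cat > go.py <<'E'
import sys
from plan import *
C=np.array([596.5,69.9,0.]);YAW=0.96;OFF=np.array([-0.5,-1.0,-4.5])
def pose(cx,cy,cz,th):
    Rt=R.from_euler("z",YAW,degrees=True)*R.from_euler("x",180+th,degrees=True)
    P=C+R.from_euler("z",YAW,degrees=True).apply([cx,cy,cz]);return P-Rt.apply(OFF),Rt
def now():
    s=manip.observe();Rc=R.from_rotvec(s["eef_rot"]);c=s["position"]+Rc.apply(OFF)-C
    Q=R.from_euler("z",-YAW,degrees=True);c=Q.apply(c);ax=Q.apply(Rc.apply([0,-1,0]))
    ox=Q.apply(Rc.apply([1,0,0]))
    print("t %.2f centre"%s["t"],c.round(1),"tilt %.2f yawerr %.2f roll %.2f"%(np.degrees(np.arcsin(ax[2])),np.degrees(np.arctan2(-ax[0],ax[1])),np.degrees(ox[2])),"F",s["wrist_force"].round(1),"q",s["q"].round(2))
    print(" free tips: plunger",(c-86*ax).round(1)," journal",(c+80*ax).round(1))
if __name__=="__main__":
    now()
    a=list(map(float,sys.argv[1:]))
    if a: P,Rt=pose(*a[:4]);rows(P,0,int(a[4]),Rt)
E
python3 go.py 0 9 160 25 8
```

```text
t 5.75 centre [ -46.4 -302.1  199.2] tilt 0.04 yawerr -19.29 roll -0.35 F [ 0.1 -0.5 -3. ] q [-0.16  0.43  0.69  1.53 -0.28  1.29  0.24]
 free tips: plunger [ -74.8 -383.3  199.2]  journal [ -20.  -226.6  199.3]
[-0.0074, -0.0389, 0.005, 0.0538, -0.0085, -0.0416]
[-0.0057, -0.0388, 0.0071, 0.0538, -0.0085, -0.0416]
[-0.004, -0.0386, 0.0092, 0.0538, -0.0085, -0.0416]
[-0.0024, -0.0382, 0.0113, 0.0538, -0.0085, -0.0416]
[-0.0007, -0.0376, 0.0134, 0.0538, -0.0085, -0.0416]
[0.001, -0.0368, 0.0154, 0.0538, -0.0085, -0.0416]
[0.0026, -0.0358, 0.0173, 0.0538, -0.0085, -0.0416]
[0.0043, -0.0347, 0.0192, 0.0538, -0.0085, -0.0416]
```

>>> {"name": "carry_out", "arguments": {"commands": [[-0.0075, -0.039, 0.004, 0.054, -0.0085, -0.0415, 1], [-0.0055, -0.039, 0.006, 0.054, -0.0085, -0.0415, 1], [-0.004, -0.0385, 0.008, 0.054, -0.0085, -0.0415, 1], [-0.0025, -0.038, 0.01, 0.054, -0.0085, -0.0415, 1], [-0.0005, -0.0375, 0.012, 0.054, -0.0085, -0.0415, 1], [0.001, -0.037, 0.014, 0.054, -0.0085, -0.0415, 1], [0.0025, -0.036, 0.016, 0.054, -0.0085, -0.0415, 1], [0.0045, -0.0345, 0.018, 0.054, -0.0085, -0.0415, 1]]}}

```text
t: 6.75
position: [589.8, 93.6, 155.0]
eef_rot: [-2.683, -0.034, 0.031]
wrist_force: [-0.0, 0.2, -3.8]
width: 38.2
```

```bash
python3 go.py 0 9 150 25 3
```

```text
t 6.75 centre [ -6.7  22.7 159.5] tilt 26.25 yawerr 0.26 roll -0.95 F [-0.   0.2 -3.8] q [-0.27  0.44  0.41  1.62 -0.66  1.28  0.39]
 free tips: plunger [ -6.4 -54.4 121.4]  journal [ -7.   94.5 194.9]
[0.0023, 0.0055, 0.0008, -0.0072, 0.0068, 0.0014]
[0.0023, 0.0055, 0.0008, -0.0072, 0.0068, 0.0014]
[0.0023, 0.0055, 0.0009, -0.0072, 0.0068, 0.0014]
```

>>> {"name": "carry_out", "arguments": {"commands": [[0.002, 0.0055, 0.001, -0.007, 0.007, 0.0015, 1], [0.002, 0.0055, 0.001, -0.007, 0.007, 0.0015, 1], [0.002, 0.0055, 0.001, -0.007, 0.007, 0.0015, 1], [0, 0, 0, 0, 0, 0, 1], [0, 0, 0, 0, 0, 0, 1]]}}

```text
t: 7.38
position: [593.5, 83.0, 140.2]
eef_rot: [-2.704, -0.025, 0.014]
wrist_force: [0.2, -0.3, -3.5]
width: 38.2
```

```bash
python3 go.py 0 9 140 25 1; python3 snap.py w4; python3 - <<'E'
from rig import manip
import cv2
cv2.imwrite("pics/scene1.png",cv2.resize(manip.read_camera("scene")[150:270,170:330,::-1],None,fx=5,fy=5,interpolation=2))
E
```

```text
t 7.38 centre [ -3.2  12.1 144.7] tilt 25.08 yawerr 0.00 roll -0.36 F [ 0.2 -0.3 -3.5] q [-0.26  0.46  0.42  1.63 -0.65  1.24  0.4 ]
 free tips: plunger [ -3.2 -65.8 108.2]  journal [ -3.2  84.6 178.6]
[0.0033, 0.0048, 0.0029, -0.0013, 0.007, 0.0001]
7.375 [593.5  83.  140.2] [-2.7039 -0.0248  0.0145] [594.  101.9 291.6]
```

View pics/w4.png

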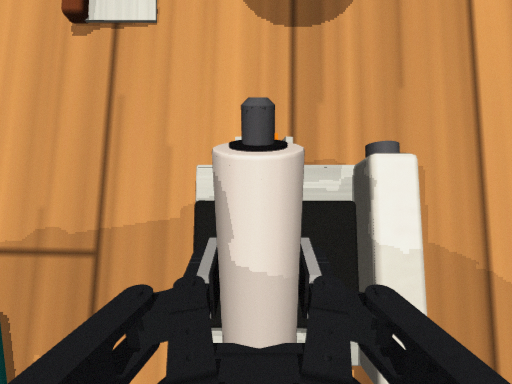

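View pics/scene1.png

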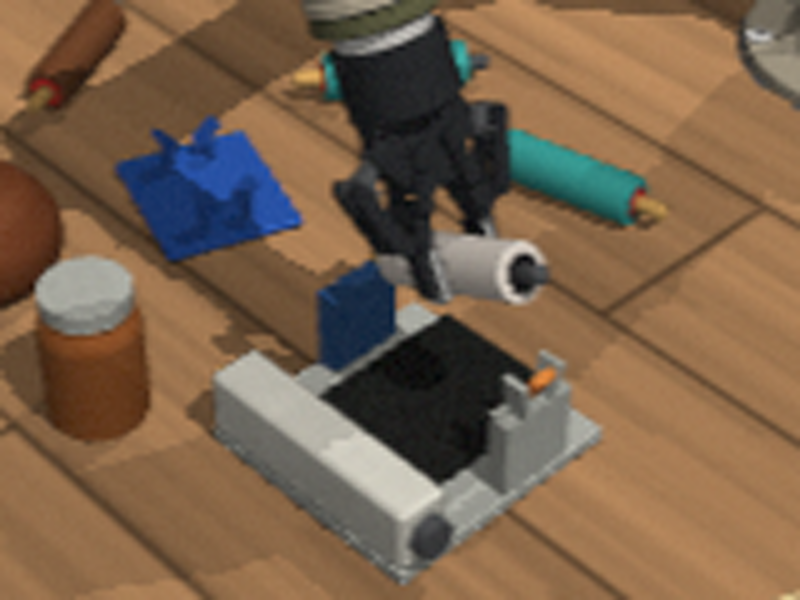

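```bash
python3 go.py 0 9.5 112 25 2
```

```text
t 7.47 centre [ -3.1  12.1 144.8] tilt 25.07 yawerr 0.02 roll -0.35 F [-0.7  0.4 -3.3] q [-0.26  0.46  0.42  1.63 -0.65  1.24  0.4 ]
 free tips: plunger [ -3.1 -65.8 108.4]  journal [ -3.2  84.6 178.7]
[0.0017, 0.0081, 0.0143, -0.0006, 0.0034, 0.0001]
[0.0016, 0.0081, 0.0143, -0.0006, 0.0034, 0.0001]
```

>>> {"name": "carry_out", "arguments": {"commands": [[0.002, 0.008, 0.0145, 0, 0.0035, 0, 1], [0.002, 0.008, 0.0145, 0, 0.0035, 0, 1], [0.001, 0, 0, 0, 0, 0, 1]]}}

```text
t: 7.85
position: [598.4, 80.8, 104.4]
eef_rot: [-2.704, -0.023, 0.005]
wrist_force: [-0.6, -0.7, -3.5]
width: 38.4
```

```bash
python3 go.py 0 9 96 25 2
```

```text
t 7.85 centre [  1.6   9.8 108.9] tilt 25.07 yawerr 0.00 roll 0.01 F [-0.6 -0.7 -3.5] q [-0.25  0.5   0.4   1.65 -0.68  1.18  0.45]
 free tips: plunger [  1.6 -68.1  72.5]  journal [  1.6  82.3 142.8]
[-0.0008, 0.0031, 0.0057, -0.0006, -0.0001, 0.0]
[-0.0008, 0.0031, 0.0057, -0.0006, -0.0001, 0.0]
```

>>> {"name": "carry_out", "arguments": {"commands": [[-0.001, 0.003, 0.0055, 0, 0, 0, 1], [-0.001, 0.003, 0.0055, 0, 0, 0, 1], [0, 0, 0, 0, 0, 0, 1]]}}

```text
t: 8.22
position: [596.4, 79.9, 90.8]
eef_rot: [-2.704, -0.023, 0.005]
wrist_force: [-0.3, 0.7, -3.5]
width: 38.0
```

```bash
python3 go.py 0 4 96 25 2
```

```text
t 8.22 centre [-0.4  9.  95.3] tilt 25.07 yawerr -0.00 roll -0.02 F [-0.3  0.7 -3.5] q [-0.24  0.51  0.4   1.67 -0.69  1.16  0.47]
 free tips: plunger [ -0.4 -68.8  58.9]  journal [ -0.4  81.5 129.2]
[0.0002, 0.0021, -0.0014, -0.0006, 0.0001, -0.0]
[0.0002, 0.0021, -0.0014, -0.0006, 0.0001, -0.0]
```

```bash
python3 go.py 0 2.2 91.9 22 3
```

```text
t 8.22 centre [-0.4  9.  95.3] tilt 25.07 yawerr -0.00 roll -0.02 F [-0.3  0.7 -3.5] q [-0.24  0.51  0.4   1.67 -0.69  1.16  0.47]
 free tips: plunger [ -0.4 -68.8  58.9]  journal [ -0.4  81.5 129.2]
[0.0001, 0.0026, 0.0, -0.0179, 0.0001, -0.0]
[0.0001, 0.0026, 0.0001, -0.0179, 0.0001, -0.0]
[0.0001, 0.0026, 0.0001, -0.0179, 0.0001, -0.0]
```

>>> {"name": "carry_out", "arguments": {"commands": [[0, 0.0026, 0, -0.018, 0, 0, 1], [0, 0.0026, 0, -0.018, 0, 0, 1], [0, 0.0026, 0, -0.018, 0, 0, 1], [0, 0, 0, 0, 0, 0, 1]]}}

```text
t: 8.72
position: [597.1, 72.6, 88.6]
eef_rot: [-2.762, -0.024, 0.002]
wrist_force: [-0.3, 0.6, -3.4]
width: 38.1
```

```bash
python3 go.py 0 0 89.4 20 2
```

```text
t 8.72 centre [ 0.2  2.  93.1] tilt 21.77 yawerr 0.07 roll 0.09 F [-0.3  0.6 -3.4] q [-0.28  0.51  0.42  1.67 -0.64  1.14  0.43]
 free tips: plunger [  0.3 -77.9  61.2]  journal [1.000e-01 7.630e+01 1.228e+02]
[-0.0001, 0.0017, 0.0013, -0.0154, -0.0007, 0.0005]
[-0.0001, 0.0017, 0.0014, -0.0154, -0.0007, 0.0005]
```

```bash
python3 go.py 0 -4 84.7 18 4
```

```text
t 8.72 centre [ 0.2  2.  93.1] tilt 21.77 yawerr 0.07 roll 0.09 F [-0.3  0.6 -3.4] q [-0.28  0.51  0.42  1.67 -0.64  1.14  0.43]
 free tips: plunger [  0.3 -77.9  61.2]  journal [1.000e-01 7.630e+01 1.228e+02]
[-0.0001, 0.0022, 0.0014, -0.0164, -0.0003, 0.0003]
[-0.0, 0.0022, 0.0014, -0.0164, -0.0003, 0.0003]
[-0.0, 0.0022, 0.0015, -0.0164, -0.0003, 0.0003]
[-0.0, 0.0022, 0.0015, -0.0164, -0.0003, 0.0003]
```

>>> {"name": "carry_out", "arguments": {"commands": [[0, 0.0022, 0.0015, -0.0165, 0, 0, 1], [0, 0.0022, 0.0015, -0.0165, 0, 0, 1], [0, 0.0022, 0.0015, -0.0165, 0, 0, 1], [0, 0.0022, 0.0015, -0.0165, 0, 0, 1], [0, 0, 0, 0, 0, 0, 1]]}}

```text
t: 9.35
position: [597.2, 69.4, 80.2]
eef_rot: [-2.829, -0.029, 0.002]
wrist_force: [-0.9, 3.0, -1.4]
width: 38.1
```

```bash
python3 go.py 0 -9 80.3 16 4
```

```text
t 9.35 centre [ 0.2 -1.  84.8] tilt 17.93 yawerr 0.25 roll 0.11 F [-0.9  3.  -1.4] q [-0.32  0.51  0.44  1.67 -0.59  1.11  0.39]
 free tips: plunger [  0.6 -82.8  58.3]  journal [-1.000e-01  7.510e+01  1.094e+02]
[-0.0001, 0.0023, 0.0004, -0.0084, -0.0002, 0.001]
[-0.0001, 0.0023, 0.0005, -0.0084, -0.0002, 0.001]
[-0.0001, 0.0023, 0.0005, -0.0084, -0.0002, 0.001]
[-0.0001, 0.0023, 0.0005, -0.0084, -0.0002, 0.001]
```

>>> {"name": "carry_out", "arguments": {"commands": [[0, 0.0035, 0.0, -0.0085, 0, 0.001, 1], [0, 0.0035, 0.0, -0.0085, 0, 0.001, 1], [0, 0.0035, 0.0, -0.0085, 0, 0.001, 1], [0, 0.0035, 0.0, -0.0085, 0, 0.001, 1], [0, 0, 0, 0, 0, 0, 1]]}}

```text
t: 9.98
position: [597.4, 59.6, 75.7]
eef_rot: [-2.86, -0.029, 0.003]
wrist_force: [-0.3, 6.8, -3.5]
width: 38.8
```

```bash
python3 go.py 0 -9.5 80.3 16 4
```

```text
t 9.97 centre [  0.3 -10.6  80.3] tilt 16.15 yawerr 0.19 roll 0.02 F [-0.3  6.8 -3.5] q [-0.33  0.51  0.45  1.67 -0.56  1.1   0.38]
 free tips: plunger [  0.5 -93.2  56.4]  journal [  0.   66.2 102.6]
[-0.0001, -0.0003, 0.0001, -0.0007, 0.0001, 0.0008]
[-0.0001, -0.0003, 0.0001, -0.0007, 0.0001, 0.0008]
[-0.0001, -0.0003, 0.0001, -0.0007, 0.0001, 0.0008]
[-0.0001, -0.0003, 0.0001, -0.0007, 0.0001, 0.0008]
```

```bash
python3 go.py 0 -10 69.9 8 4
```

```text
t 9.97 centre [  0.3 -10.6  80.3] tilt 16.15 yawerr 0.19 roll 0.02 F [-0.3  6.8 -3.5] q [-0.33  0.51  0.45  1.67 -0.56  1.1   0.38]
 free tips: plunger [  0.5 -93.2  56.4]  journal [  0.   66.2 102.6]
[-0.0001, 0.0007, 0.0025, -0.0356, 0.0001, 0.0008]
[-0.0001, 0.0006, 0.0025, -0.0356, 0.0001, 0.0008]
[-0.0001, 0.0005, 0.0025, -0.0356, 0.0001, 0.0008]
[-0.0001, 0.0005, 0.0026, -0.0356, 0.0001, 0.0008]
```

>>> {"name": "carry_out", "arguments": {"commands": [[0, 0.001, 0.0025, -0.0355, 0, 0.001, 1], [0, 0.001, 0.0025, -0.0355, 0, 0.001, 1], [0, 0.001, 0.0025, -0.0355, 0, 0.001, 1], [0, 0.001, 0.0025, -0.0355, 0, 0.001, 1]]}}

```text
t: 10.48
position: [597.8, 60.2, 65.0]
eef_rot: [-3.002, -0.025, 0.002]
wrist_force: [-1.5, 6.1, -1.6]
width: 38.3
```

```bash
python3 go.py 0 -10 60 0 4; python3 snap.py w5
```

```text
t 10.47 centre [ 0.6 -9.3 69.6] tilt 8.00 yawerr -0.01 roll -0.00 F [-1.5  6.1 -1.6] q [-0.45  0.52  0.49  1.68 -0.44  1.04  0.24]
 free tips: plunger [  0.6 -94.5  57.6]  journal [ 0.6 69.9 80.7]
[-0.0002, 0.0007, 0.0023, -0.0349, 0.0, -0.0001]
[-0.0002, 0.0006, 0.0023, -0.0349, 0.0, -0.0001]
[-0.0002, 0.0005, 0.0023, -0.0349, 0.0, -0.0001]
[-0.0002, 0.0004, 0.0024, -0.0349, 0.0, -0.0001]
10.475 [597.8  60.2  65. ] [-3.0019e+00 -2.4800e-02  1.8000e-03] [596.6 122.6 204.2]
```

View pics/w5.png

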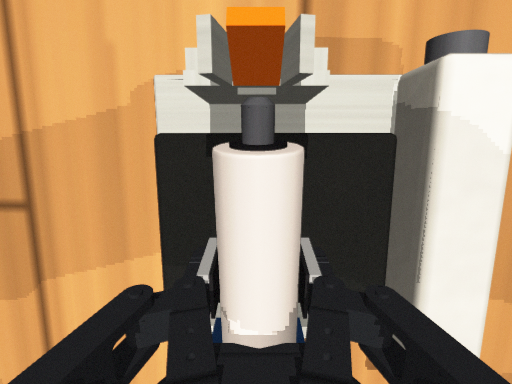

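The view shows the journal tip at (258,97), just clear of and lined up with the ramp lip at (256,87). I'll level the roller.

>>> {"name": "carry_out", "arguments": {"commands": [[0, 0.001, 0.0023, -0.035, 0, 0, 1], [0, 0.001, 0.0023, -0.035, 0, 0, 1], [0, 0.001, 0.0023, -0.035, 0, 0, 1], [0, 0.001, 0.0023, -0.035, 0, 0, 1], [0, 0, 0, 0, 0, 0, 1]]}}

```text
t: 11.15
position: [597.6, 63.0, 55.2]
eef_rot: [3.14, 0.034, -0.001]
wrist_force: [-1.7, 5.8, 0.0]
width: 38.5
```

```bash
python3 go.py 0 0 60 0 4; python3 snap.py w6
```

```text
t 11.15 centre [ 0.5 -5.9 59.7] tilt -0.07 yawerr 0.26 roll -0.02 F [-1.7  5.8  0. ] q [-0.57  0.54  0.54  1.68 -0.32  1.01  0.11]
 free tips: plunger [  0.9 -91.9  59.8]  journal [ 0.1 74.1 59.7]
[-0.0001, -0.0015, -0.0001, 0.0003, 0.0001, 0.0011]
[-0.0001, -0.0015, -0.0001, 0.0003, 0.0001, 0.0011]
[-0.0001, -0.0015, -0.0001, 0.0003, 0.0001, 0.0011]
[-0.0001, -0.0015, -0.0001, 0.0003, 0.0001, 0.0011]
11.15 [597.6  63.   55.2] [ 3.1403e+00  3.3500e-02 -6.0000e-04] [595.8 144.2 184.3]
```

View pics/w6.png

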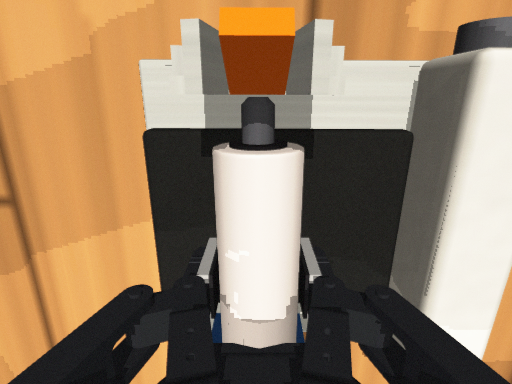

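>>> {"name": "carry_out", "arguments": {"commands": [[0, -0.0015, 0, 0, 0, 0, 1], [0, -0.0015, 0, 0, 0, 0, 1], [0, -0.0015, 0, 0, 0, 0, 1], [0, -0.001, 0, 0, 0, 0, 1], [0, 0, 0, 0, 0, 0, 1]]}}

```text
t: 11.82
position: [597.7, 66.5, 55.6]
eef_rot: [3.139, 0.029, -0.0]
wrist_force: [-1.4, 1.6, -0.4]
width: 38.6
```

```bash
python3 go.py 0 0 60 0 2; python3 snap.py w7
```

```text
t 11.82 centre [ 0.6 -2.4 60.1] tilt -0.14 yawerr 0.11 roll -0.01 F [-1.4  1.6 -0.4] q [-0.57  0.54  0.55  1.68 -0.32  1.01  0.1 ]
 free tips: plunger [  0.8 -88.4  60.3]  journal [ 0.4 77.6 59.9]
[-0.0003, -0.0012, 0.0001, 0.0012, 0.0001, 0.0009]
[-0.0003, -0.0012, 0.0001, 0.0012, 0.0001, 0.0009]
11.825 [597.7  66.5  55.6] [ 3.1391e+00  2.9200e-02 -2.0000e-04] [596.  147.8 184.6]
```

View pics/w7.png

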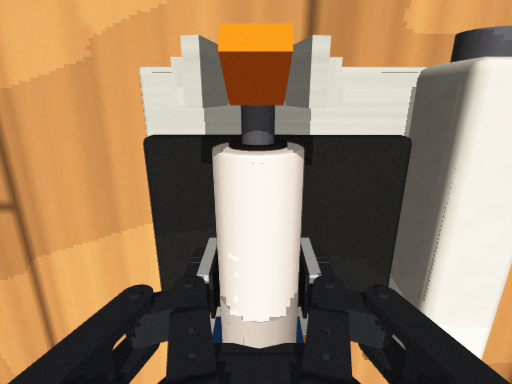

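>>> {"name": "carry_out", "arguments": {"commands": [[0, -0.0015, 0, 0, 0, 0, 1], [0, -0.0015, 0, 0, 0, 0, 1], [0, 0, 0, 0, 0, 0, 1]]}}

```text
t: 12.25
position: [597.7, 67.0, 55.7]
eef_rot: [3.136, 0.026, 0.0]
wrist_force: [-1.7, 0.2, -0.3]
width: 38.3
```

```bash
python3 go.py
```

```text
t 12.25 centre [ 0.7 -1.9 60.2] tilt -0.29 yawerr -0.01 roll 0.00 F [-1.7  0.2 -0.3] q [-0.58  0.54  0.55  1.68 -0.32  1.01  0.09]
 free tips: plunger [  0.7 -87.9  60.7]  journal [ 0.7 78.1 59.8]
```

>>> {"name": "carry_out", "arguments": {"commands": [[0, 0, 0, 0, 0, 0, -0.3], [0, 0, 0, 0, 0, 0, -0.6], [0, 0, 0, 0, 0, 0, -0.6], [0, 0, -0.02, 0, 0, 0, -0.6], [0, 0, -0.04, 0, 0, 0, -0.6], [0, 0, -0.05, 0, 0, 0, -0.6], [0, 0, -0.04, 0, 0, 0, -0.6], [0, 0, 0, 0, 0, 0, -0.6]]}}

```text
t: 13.25
position: [599.2, 68.0, 217.3]
eef_rot: [3.138, 0.025, 0.011]
wrist_force: [0.1, 0.7, -0.4]
width: 68.4
```

```bash
python3 snap.py w8;  python3 - <<'E'
from rig import manip
import cv2
cv2.imwrite("pics/scene2.png",cv2.resize(manip.read_camera("scene")[150:270,170:330,::-1],None,fx=5,fy=5,interpolation=2))
E
```

```text
13.25 [599.2  68.  217.3] [3.1381 0.025  0.0111] [596.9 149.5 346.1]
```

View pics/w8.png

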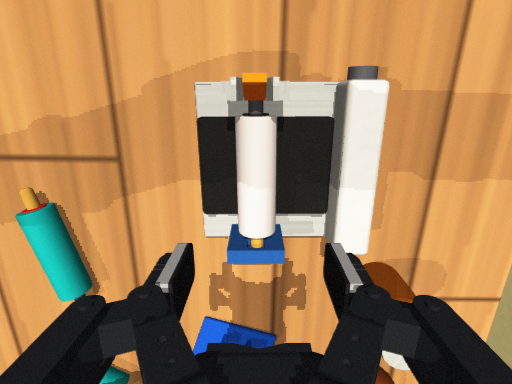

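View pics/scene2.png

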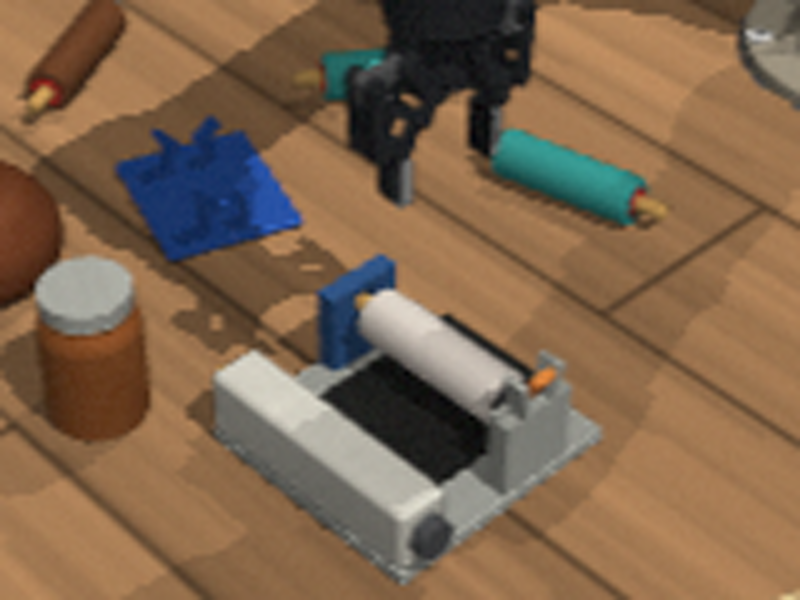

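```bash
python3 -c "
import cv2
t=cv2.imread('pics/w8.png');a=cv2.resize(t[65:125,215:295],None,fx=8,fy=8,interpolation=0);cv2.imwrite('pics/c7.png',a)
b=cv2.resize(t[220:270,215:295],None,fx=8,fy=8,interpolation=0);cv2.imwrite('pics/c8.png',b)"
```

```text
(no output)
```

View pics/c7.png

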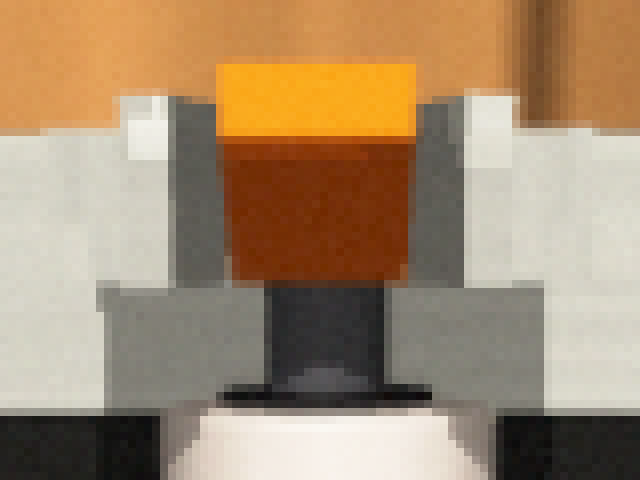

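View pics/c8.png

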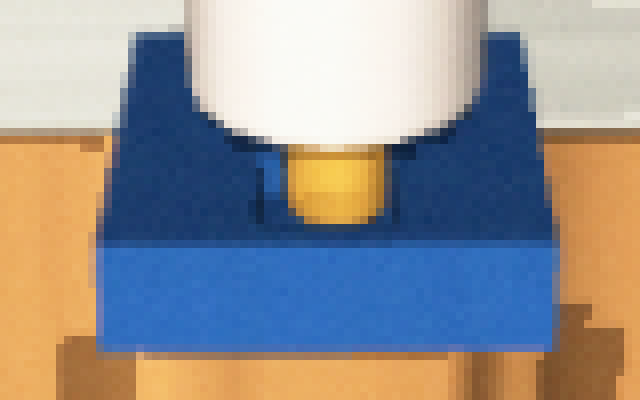

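```bash
python3 - <<'E'
from h import *
import json
cal={k:np.array(v) for k,v in json.load(open("pics/w8.json")).items()}
f=lambda x,y,oy:[x/8+215-.5,y/8+oy-.5]
L=[("drum+",f(327,402,65),80),("drum-",f(335,150,220),80),("lipS",f(320,285,65),77),("edgeB",f(328,242,220),77),("plunger at mouth",f(337,224,220),67),("journal at lip",f(327,288,65),66)]
for n,p,z in L: print(n,plane(cal,[p],z)[0].round(1))
E
cat > cmp.py <<'E'
E
python3 - <<'E'
from rig import manip
import cv2,numpy as np
t=manip.read_camera("top")[:,:,::-1];cv2.imwrite("pics/top2.png",t)
d=cv2.absdiff(t,cv2.imread("pics/top0.png")).max(2);
for n,b in dict(loaf=(322,80,378,134),jar=(272,78,304,118),scraper=(104,195,154,232),basket=(76,116,132,172)).items(): print(n,(d[b[1]:b[3],b[0]:b[2]]>40).mean().round(3))
print(manip.observe()["wrist_force"],manip.observe()["t"])
E
```

```text
drum+ [596.2 131.6  80. ]
drum- [598.7  10.8  80. ]
lipS [595.2 143.8  77. ]
edgeB [598.  -4.  77.]
plunger at mouth [599.2  -7.   67. ]
journal at lip [596.  143.2  66. ]
loaf 0.0
jar 0.0
scraper 0.0
basket 0.0
[-1.31502196  0.86206277 -1.30475967] 13.4
```

```bash
python3 -c "
from rig import manip
print(manip.job_done())"
```

```text
the job is handed in; nothing more can be done
None
```

The white roller is back in the infeed unit, captive in both sockets, and I've handed the job in. That took about 13.4 s of the 58 s. The hand-in gives no verdict, so this rests on my own last checks.

I gripped the roller on its drum and tilted it journal-up. I put the plunger into the blue socket and compressed it (about 6–7 N at the wrist). Then I swung the journal down just inside the ramp lip, levelled the roller and let the journal move out into the steel socket. After that I released it and lifted clear.

**Last checks:**
- **Steel side:** the drum end is about 12 mm from the steel cheek's face, so the 20 mm journal is at least about 6 mm into its socket, the full depth.
- **Blue side:** the plunger shows inside the blue socket's mouth, about 0.5–1 mm off centre. The journal is also about 1 mm off centre.
- **Level:** I did not measure the height of the two ends after release. Just before release the tool read within 0.3° of level at about 60 mm.
- **Other items:** the loaf, jar, scraper and basket show no change in the top view.
- **Robot:** the gripper was about 160 mm above the roller, touching nothing.

**Disagreement:** the two end gaps add up to 27 mm where 28 mm was expected. The arm's own estimate also put the journal tip at y 78.1 mm when it stopped, not 80. Both fit the roughly 2 mm camera calibration error.

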